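Sort the glued-up pliers from the good ones

TASK

Clear the pliers off the sloping rack after the gluing session: work the handles of each pair to find out whether its pivot is free or has been seized by glue, and lay it down, without dropping it, flat where it belongs. Free pairs go back to stock: squeezed shut, in the square wooden tray, side by side on its floor with the handles towards the robot. Any seized pair goes to repair, in the oblong steel pan, either way round; leave the paint tin, the glue bottle and the screwdriver alone.

Things in the scene. Friction and masses are not known exactly. Their poses are not given: they have to be found in the camera images.
- rack: fixed sloping plywood plier rack, 320 mm wide. Origin: centre of its underside on the bench; x away from the robot, z up. Board rises at 35 deg away from the robot, from x -85, z 30 mm (behind a lip 16 mm proud) to x +73, z 141 mm; strips 7 mm high part the heads only, at y -52 and +52 mm. Three pairs of pliers lie on it at about y -105, 0, +105 mm, in any order, handles down the slope
- pliers_a: one of three like pairs of steel pliers, black handles, 163 mm long, 0.13 to 0.25 kg, balancing near the pivot. Origin: pivot axis at the lower face; x to the jaws (tips +50, handle ends -113 mm), z out of the upper flat face. It is the fixed half's frame: x is the centreline within 0.05 rad as found; shut, the handles' mid-line lies turned 0.155 rad towards -y. Lower face lies on the rack's board
- grip_a_fixed (a point): middle of the grip of pliers_a's -y handle, 60 mm behind the pivot, 7 mm above the lower face; the handle is 11 mm wide, 14 mm thick. No spring: a free pivot yields to about 4 N pinched across the two grips, till the jaws meet, and stays as left; a seized one does not yield to 60 N. Axes as pliers_a
- grip_a_moving (a point): the same point of pliers_a's other handle (+y). The two points stand 43 to 52 mm apart as found (54 to 63 mm over the handles' outsides), 29 mm (40 mm outside) when shut; the line between them is the closing direction. Axes: the moving half's, turned by its opening
- pliers_b: one of three like pairs of steel pliers, black handles, 163 mm long, 0.13 to 0.25 kg, balancing near the pivot. Origin: pivot axis at the lower face; x to the jaws (tips +50, handle ends -113 mm), z out of the upper flat face. It is the fixed half's frame: x is the centreline within 0.05 rad as found; shut, the handles' mid-line lies turned 0.155 rad towards -y. Lower face lies on the rack's board
- grip_b_fixed (a point): middle of the grip of pliers_b's -y handle, 60 mm behind the pivot, 7 mm above the lower face; the handle is 11 mm wide, 14 mm thick. No spring: a free pivot yields to about 4 N pinched across the two grips, till the jaws meet, and stays as left; a seized one does not yield to 60 N. Axes as pliers_b
- grip_b_moving (a point): the same point of pliers_b's other handle (+y). The two points stand 43 to 52 mm apart as found (54 to 63 mm over the handles' outsides), 29 mm (40 mm outside) when shut; the line between them is the closing direction. Axes: the moving half's, turned by its opening
- pliers_c: one of three like pairs of steel pliers, black handles, 163 mm long, 0.13 to 0.25 kg, balancing near the pivot. Origin: pivot axis at the lower face; x to the jaws (tips +50, handle ends -113 mm), z out of the upper flat face. It is the fixed half's frame: x is the centreline within 0.05 rad as found; shut, the handles' mid-line lies turned 0.155 rad towards -y. Lower face lies on the rack's board
- grip_c_fixed (a point): middle of the grip of pliers_c's -y handle, 60 mm behind the pivot, 7 mm above the lower face; the handle is 11 mm wide, 14 mm thick. No spring: a free pivot yields to about 4 N pinched across the two grips, till the jaws meet, and stays as left; a seized one does not yield to 60 N. Axes as pliers_c
- grip_c_moving (a point): the same point of pliers_c's other handle (+y). The two points stand 43 to 52 mm apart as found (54 to 63 mm over the handles' outsides), 29 mm (40 mm outside) when shut; the line between them is the closing direction. Axes: the moving half's, turned by its opening
- stock_tray: square plywood tray, 216 x 216 mm outside, 200 x 200 mm inside, walls 8 mm thick, 30 mm high, inner floor 8 mm above the bench, fixed. It stands to one side of the rack. Origin: centre of its underside; x away from the robot (its front wall is at -x), z up
- repair_pan: oblong sheet-steel pan, 222 mm (x) by 160 mm (y) outside, 216 x 154 mm inside, rolled rim 29 mm high, inner floor 3 mm above the bench, fixed. It stands on the other side of the rack; the two may change sides. Origin: centre of its underside; x away from the robot, z up
- paint_tin: bystander: round paint tin, 104 mm across, 122 mm tall, a brush lying on its lid, standing on the bench beyond a tray. Origin: centre of its underside
- glue_bottle: bystander: white glue bottle, 42 mm across, 114 mm tall with its nozzle, standing on a 9 mm board between robot and rack. Origin: centre of its underside
- screwdriver: bystander: screwdriver with a turned wooden handle, 170 mm long, 26 mm thick, lying on the same board. Origin: middle of its length at its underside

How it is judged:
At the end, for the whole second after the job is handed in: The two free pairs in the stock tray, flat on the floor (within 8 mm, 0.1 rad), grips in its front half, pivot in its far half, shut (grip points under 34 mm apart); the seized pair, which cannot be shut, flat in the repair pan; all released and at rest (((x of pliers_a in the frame of stock_tray between 0 and 0.06 m and y of pliers_a in the frame of stock_tray between -0.09 and 0.09 m and z of pliers_a in the frame of stock_tray below 0.016 m and angle between pliers_a's own z axis and vertical below 0.1 rad and distance between grip_a_fixed and grip_a_moving below 0.034 m and x of each of grip_a_fixed, grip_a_moving in the frame of stock_tray below 0 m) or (x of pliers_a in the frame of repair_pan between -0.1 and 0.1 m and y of pliers_a in the frame of repair_pan between -0.07 and 0.07 m and z of pliers_a in the frame of repair_pan below 0.011 m and angle between pliers_a's own z axis and vertical below 0.1 rad and distance between grip_a_fixed and grip_a_moving above 0.038 m)) and linear speed of each of pliers_a, pliers_b, pliers_c below 0.02 m/s and angular speed of each of pliers_a, pliers_b, pliers_c below 0.15 rad/s and ((x of pliers_b in the frame of stock_tray between 0 and 0.06 m and y of pliers_b in the frame of stock_tray between -0.09 and 0.09 m and z of pliers_b in the frame of stock_tray below 0.016 m and angle between pliers_b's own z axis and vertical below 0.1 rad and distance between grip_b_fixed and grip_b_moving below 0.034 m and x of each of grip_b_fixed, grip_b_moving in the frame of stock_tray below 0 m) or (x of pliers_b in the frame of repair_pan between -0.1 and 0.1 m and y of pliers_b in the frame of repair_pan between -0.07 and 0.07 m and z of pliers_b in the frame of repair_pan below 0.011 m and angle between pliers_b's own z axis and vertical below 0.1 rad and distance between grip_b_fixed and grip_b_moving above 0.038 m)) and ((x of pliers_c in the frame of stock_tray between 0 and 0.06 m and y of pliers_c in the frame of stock_tray between -0.09 and 0.09 m and z of pliers_c in the frame of stock_tray below 0.016 m and angle between pliers_c's own z axis and vertical below 0.1 rad and distance between grip_c_fixed and grip_c_moving below 0.034 m and x of each of grip_c_fixed, grip_c_moving in the frame of stock_tray below 0 m) or (x of pliers_c in the frame of repair_pan between -0.1 and 0.1 m and y of pliers_c in the frame of repair_pan between -0.07 and 0.07 m and z of pliers_c in the frame of repair_pan below 0.011 m and angle between pliers_c's own z axis and vertical below 0.1 rad and distance between grip_c_fixed and grip_c_moving above 0.038 m)) and ((distance between grip_a_fixed and grip_a_moving below 0.034 m and distance between grip_b_fixed and grip_b_moving below 0.034 m) or (distance between grip_b_fixed and grip_b_moving below 0.034 m and distance between grip_c_fixed and grip_c_moving below 0.034 m) or (distance between grip_a_fixed and grip_a_moving below 0.034 m and distance between grip_c_fixed and grip_c_moving below 0.034 m))); the robot touches nothing.
It fails at once if the paint tin, the glue bottle or the screwdriver is moved by more than 25 mm (distance of any of paint_tin, glue_bottle, screwdriver from where it was at the start of the episode above 0.025 m).
It fails at once if a pair of pliers is dropped or thrown: moves faster than 0.9 m/s (a fall of 40 mm) with the fingers off it ((linear speed of pliers_a above 0.9 m/s and contact force between the fingers and pliers_a below 0.01 N) or (linear speed of pliers_b above 0.9 m/s and contact force between the fingers and pliers_b below 0.01 N) or (linear speed of pliers_c above 0.9 m/s and contact force between the fingers and pliers_c below 0.01 N)).
It also fails if it takes over 72 s, if anything falls off the work surface, if the arm or the gripper's body presses on something with over 40 N, if the wrist force passes 120 N, or if a joint passes its speed limit or range.

ROBOT

A 6-joint arm with a two-finger parallel gripper is mounted at the origin on the work surface. World frame = base frame: x ahead of the robot, y to its left, z up, the work surface at z = 0. Lengths are in m, angles in rad, forces in N, time in s.
With the tool pointing down it reaches from about 0.3 to 0.775 m from the base axis. Payload 14.6 kg.
Tool frame: the origin (TCP) lies at the very end of the fingers, on their centre line; the grasp point (between the pads) lies 19 mm behind it; z points along the fingers, x is the direction in which the jaws open and shut, and the axes are right-handed (so a half turn about z gives the same grasp; the last joint's range is limited). The gripper opens to 94 mm and grips with 3 to 60 N. Pads are 16 mm wide; open, the fingers measure 119 mm over their backs; the gripper's body (75 mm by 177 mm) begins 78 mm behind the grasp point.
Start: joints at [-1.182, 0.3, 1.521, -0, 1.321, -0.067], TCP at [0.242, -0.494, 0.205] pointing down, gripper open.
Joint ranges: [-3.03, 3.03], [-0.79, 2.21], [0.23, 2.52], [-1.04, 4.18], [0, 3.07], [-2.55, 2.55]. Speed limits (rad/s): [2.22, 2.22, 2.57, 3.14, 3.14, 3.14].

INTERFACE

Orientations are given as a unit quaternion [w, x, y, z].
In Python, from bench import manip gives the robot as it stands. The module is installed in compiled form; this text tells all that it offers.
- The arm moves only by the shell command python3 -m jog 'ROWS' [FORCE]. ROWS is JSON, a list of rows, each a list of 3 entries, a list of its own where there are three numbers: the closure, from -1 (fully open) to 1 (shut), so that 0 is half open, then the shift along the tool's x, y, z in units of 50 mm (1.0 is 50 mm), then the turn, a rotation vector about the tool's x, y, z in units of 6 degrees (1.0 is 6 degrees). A call has 1 to 8 rows; each row is the pose to reach, as a shift and turn from the pose measured when the call began, along the tool's axes at that moment; what a row does not reach only later rows make up. A row lasts 1/8 s, in which the tool goes at most 62.5 mm and 10.7 degrees, less where a joint would pass 70% of its speed; a pose out of reach is approached as far as the arm can. A call with a gripper value outside its range is refused whole. The fingers move at their own pace and stop on an object; FORCE is the grip in N (left out, the last holds). Time passes only in rows, so rows that repeat a pose let the fingers close. It gives the time, the measured TCP pose, the force and the opening at its end, in the units of the state.
- manip.get_state(): the state, without advancing time (a new reading comes with each control period).
- manip.camera(name): name is "scene" or "top" or "wrist"; returns a dict with "frame" (400x640x3 uint8, blue, green, red), "range_z" (400x640 float32, m along the optical axis (not along the pixel's ray), 0 where there is no reading), "fx", "fy", "cx", "cy" (pixels), "R" (3x3) and "t" (3): a world point X has camera coordinates R X + t; the wrist camera has in their place "T_tool_cam" (4x4, takes a point from camera to tool coordinates, whose origin is the TCP and whose axes are the tool frame's). Camera axes: x right, y down, z forward; pixel columns grow to the right and rows downward; lengths in m; the calibration is good to about 2 mm. The wrist camera is an equidistant fisheye: a pixel r from the principal point sees the ray r / f radians off the axis. A picture is of the moment at which its call begins: read the wrist's pose just before it.
- manip.job_done(): hands the job in, once; it reports no verdict.
The state is a dict: "time": time; "joint_positions": joint angles; "qd": joint speeds; "joint_efforts": joint torques, N m; "position": TCP position; "tool_rot": TCP orientation; "contact_force": force on the tool from outside, world axes, zero at the start; "torque": the same for the moment, N m; "finger_gap": finger opening in m.
Only numpy, scipy, OpenCV 4.12 (cv2) and the standard library are available. Lean on these libraries where they do the work, as an engineer would, in place of code of your own. Each camera call takes 0.05 s, during which the arm holds its last target.

## Working session

There is one attempt and no reset: what is moved stays moved. The work goes in short steps, Python scripts to look and compute and a shell command to move; the robot and the scene stay as the last step left them, time stands still between calls to the robot, and variables do not carry over. Pictures are saved under pics/ and viewed, and the job is handed in when it is done.

```bash
mkdir -p pics
cat > h.py <<'E'
import numpy as np, cv2
from bench import manip
from scipy.spatial.transform import Rotation as Ro
def rot(s):
    q=s["tool_rot"]; return Ro.from_quat([q[1],q[2],q[3],q[0]])
def world(c):
    z=c["range_z"].astype(float); v,u=np.mgrid[0:400,0:640]
    P=np.stack([(u-c["cx"])/c["fx"]*z,(v-c["cy"])/c["fy"]*z,z],-1)
    return (P-np.array(c["t"]))@np.array(c["R"])
def delta(s,p,R):
    """shift/turn units to reach world pose p, Rotation R"""
    r=rot(s); d=r.inv().apply(np.array(p)-np.array(s["position"]))/0.05
    w=(r.inv()*R).as_rotvec()*180/np.pi/6
    return d.round(3).tolist(),w.round(3).tolist()
E
python3 - <<'E'
from h import *
s=manip.get_state();print(s)
for n in("top","scene"):
    c=manip.camera(n);cv2.imwrite(f"pics/{n}0.png",c["frame"]);np.savez(f"{n}0.npz",**c)
    print(n,c["fx"],c["cx"],c["cy"],c["R"],c["t"])
E
```

```text
{'time': 0.0, 'joint_positions': array([-1.18158815e+00,  3.00471175e-01,  1.52159135e+00,  1.35332762e-05,
        1.32067801e+00, -6.66322817e-02]), 'qd': array([ 4.53014189e-04, -8.39543410e-04,  6.11210591e-05,  1.80189359e-03,
        3.61176295e-04, -9.68903769e-05]), 'joint_efforts': array([-7.69614617e-04, -5.31814742e+01, -3.52738738e+01,  7.06952135e-02,
        2.44734687e-02, -1.14033664e-04]), 'position': array([ 0.24200465, -0.49360548,  0.20488194]), 'tool_rot': array([-3.40718401e-04,  8.48591072e-01, -5.29049017e-01, -4.61915717e-04]), 'contact_force': array([-0.23554225,  0.4837753 , -0.4437398 ]), 'torque': array([ 0.03395651, -0.01511211, -0.03335924]), 'finger_gap': 0.09421400424607515}
top 396.6284428876604 316.0260143749418 191.16600082270202 [[-0.0114062  -0.99990835  0.0072934 ]
 [-0.98147456  0.00980026 -0.19134167]
 [ 0.19125266 -0.00934076 -0.98149639]] [0.015148   0.5662973  0.86661436]
scene 396.3262679697705 317.5096664257864 194.28934675813613 [[-0.17951935  0.9836471  -0.01453243]
 [ 0.82711227  0.14292055 -0.54356142]
 [-0.53259563 -0.10959975 -0.83924359]] [ 0.11424979 -0.40480969  1.39379027]
```

View pics/top0.png

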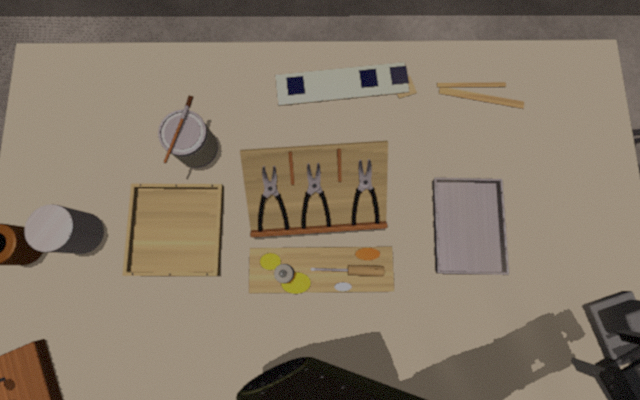

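View pics/scene0.png

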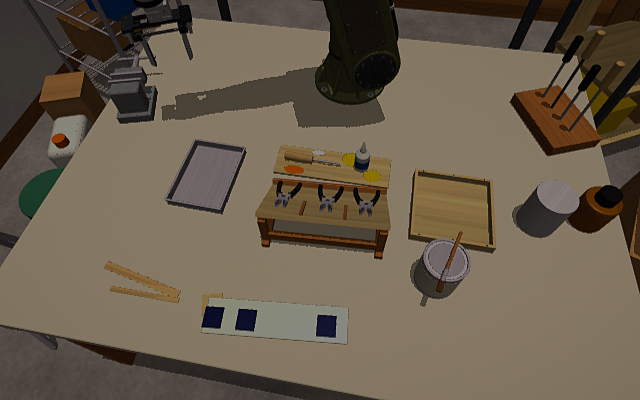

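The top view shows the wooden tray to the left (centre about 174,230), the pan to the right (469,226), and the rack in the middle with three pliers whose pivots are near (270,188), (314,185) and (365,181). The glue bottle is at (285,272) and the screwdriver at (350,270), just in front of the rack. Next I'll measure these.

Run:
```python
from h import *
c=dict(np.load("top0.npz")); W=world(c); f=c["frame"]
crop=f[130:250,230:400]; cv2.imwrite("pics/crop0.png",cv2.resize(crop,None,fx=4.7,fy=4.7,interpolation=cv2.INTER_CUBIC))
def w(u,v): return W[v-1:v+2,u-1:u+2].reshape(-1,3)
for n,(u,v) in dict(bench=(230,320),trayfloor=(174,230),panfloor=(469,226),piv1=(270,188),piv2=(314,185),piv3=(365,181),board=(290,215),boardtop=(330,150),bot=(285,272)).items(): print(n,np.median(w(u,v),0).round(4))
# corners of containers
z=W[...,2]
for n,(u0,u1,v0,v1),(a,b) in (("tray",(110,235,172,290),(.024,.045)),("pan",(420,520,165,285),(.02,.045)),("rack",(235,395,135,245),(.03,.20))):
    m=np.zeros(z.shape,bool); m[v0:v1,u0:u1]=True; m&=(z>a)&(z<b); P=W[m]
    r=cv2.minAreaRect((P[:,:2]*1000).astype(np.float32)); print(n,m.sum(),r,P.min(0),P.max(0))
```

```text
bench [ 0.2754  0.2113 -0.0015]
trayfloor [0.4844 0.3497 0.0066]
panfloor [ 0.4867 -0.3597  0.0043]
piv1 [0.5649 0.1107 0.1037]
piv2 [0.5708 0.0139 0.1041]
piv3 [ 0.5779 -0.0987  0.1045]
board [0.5123 0.0698 0.0479]
boardtop [ 0.6416 -0.0214  0.1336]
bot [0.3836 0.0774 0.0972]
tray 1365 ((485.1138610839844, 344.060546875), (217.73880004882812, 216.1052703857422), 89.2316665649414) [0.37588041 0.23411436 0.02401456] [0.59397568 0.45385708 0.03486676]
pan 957 ((487.423828125, -355.9648742675781), (167.48721313476562, 227.72637939453125), 88.10147857666016) [ 0.37264299 -0.44167918  0.02003361] [ 0.60143063 -0.26974697  0.03338148]
rack 12416 ((563.037841796875, 7.8213653564453125), (183.64707946777344, 320.5159912109375), 3.1587300300598145) [ 0.46317554 -0.15591218  0.03009764] [0.66159364 0.17199739 0.14354002]
```

Run:
```python
import numpy as np
from bench import manip
print(1)
```

```text
1
```

View pics/crop0.png

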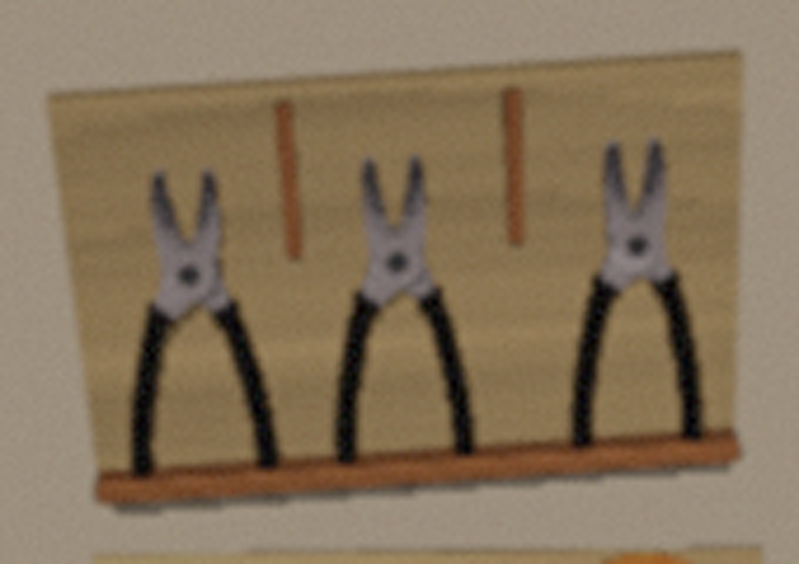

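Run:
```python
from h import *
c=dict(np.load("top0.npz")); W=world(c); f=c["frame"]
m=np.zeros((400,640),bool); m[150:226,250:385]=True
P=W[m]; g=np.ones(len(P),bool)
for i in range(12):
    q=P[g]; o=q.mean(0); n=np.linalg.svd(q-o,full_matrices=False)[2][2]; n*=np.sign(n[2])
    d=(P-o)@n; g=np.abs(d)<(.004 if i<6 else .0025)
print("plane",o,n,g.sum(),len(P),"tilt",np.degrees(np.arccos(n[2])),"yaw",np.degrees(np.arctan2(-n[1],-n[0])), 'resid',d[g].std())
ex=np.array([0,0,1])-n[2]*n; ex/=np.linalg.norm(ex)  # up slope
ey=np.cross(n,ex); print("ex",ex,"ey",ey)
np.savez("plane.npz",o=o,n=n,ex=ex,ey=ey)
# rectified at heights 11mm: res 0.4mm/px
def rect(h,sc=0.0004):
    a=np.arange(-.10,.105,sc)[::-1]; b=np.arange(-.165,.165,sc)[::-1]
    A,B=np.meshgrid(a,b,indexing="ij")
    X=o+A[...,None]*ex+B[...,None]*ey+h*n
    C=X@c["R"].T+c["t"]; u=C[...,0]/C[...,2]*c["fx"]+c["cx"]; v=C[...,1]/C[...,2]*c["fy"]+c["cy"]
    return cv2.remap(f,u.astype(np.float32),v.astype(np.float32),cv2.INTER_CUBIC),a,b
im,a,b=rect(.014); print(im.shape)
for k in range(0,len(a),50): cv2.putText(im,"%d"%(a[k]*1e3),(0,k),0,.4,(0,0,255)); cv2.line(im,(0,k),(8,k),(0,0,255))
for k in range(0,len(b),50): cv2.putText(im,"%d"%(b[k]*1e3),(k,10),0,.35,(0,0,255)); cv2.line(im,(k,0),(k,500),(0,0,255) if k%100==0 else (0,0,0),1) if 0 else None
g2=cv2.cvtColor(im,cv2.COLOR_BGR2GRAY)
im0,a,b=rect(.012)
g0=cv2.cvtColor(im0,cv2.COLOR_BGR2GRAY)
# dark handle runs at rows
for aa in (.02,.01,0,-.01,-.02,-.03,-.04,-.05,-.06,-.07):
    k=np.argmin(abs(a-aa)); row=g0[k-3:k+4].mean(0); dk=row<55
    e=np.flatnonzero(np.diff(np.r_[0,dk.astype(int),0])); runs=[(b[s]*1e3,b[min(t,len(b)-1)]*1e3) for s,t in e.reshape(-1,2) if t-s>8]
    print(aa,[("%.1f..%.1f"%r) for r in runs])
cv2.imwrite("pics/rect0.png",im)
```

```text
plane [0.56469452 0.00393541 0.08636   ] [-0.77292401 -0.01635086  0.63428789] 1002 10260 tilt 50.632811161994816 yaw 1.2118855819140573 resid 0.0014482147643142193
ex [0.63414601 0.01341507 0.77309693] ey [-0.02114982  0.99977632  0.        ]
(513, 825, 3)
0.02 ['11.8..7.4']
0.01 []
0 ['29.8..25.4', '-3.8..-10.6', '-83.0..-93.0', '-112.2..-123.4']
-0.01 ['128.6..117.4', '96.6..85.0', '31.4..19.8', '-2.2..-12.6', '-81.0..-90.6', '-117.0..-126.6']
-0.02 ['131.4..121.0', '91.8..82.6', '33.8..23.8', '-7.0..-15.4', '-79.8..-89.0', '-120.2..-129.4']
-0.03 ['133.4..124.2', '89.8..81.0', '35.4..26.6', '-8.6..-17.4', '-79.0..-87.8', '-121.4..-131.0']
-0.04 ['136.2..125.8', '88.6..79.0', '36.6..27.4', '-11.0..-19.4', '-78.2..-87.0', '-124.2..-133.8']
-0.05 ['137.8..128.2', '86.6..77.0', '38.6..29.0', '-12.2..-21.0', '-77.0..-86.2', '-127.0..-136.2']
-0.06 ['140.6..130.2', '85.4..75.4', '39.8..30.6', '-14.2..-23.0', '-76.6..-86.2', '-128.2..-137.4']
-0.07 ['141.8..132.2', '84.2..74.2', '40.6..31.8', '-15.4..-23.8', '-77.0..-85.4', '-130.2..-139.0']
```

View pics/rect0.png

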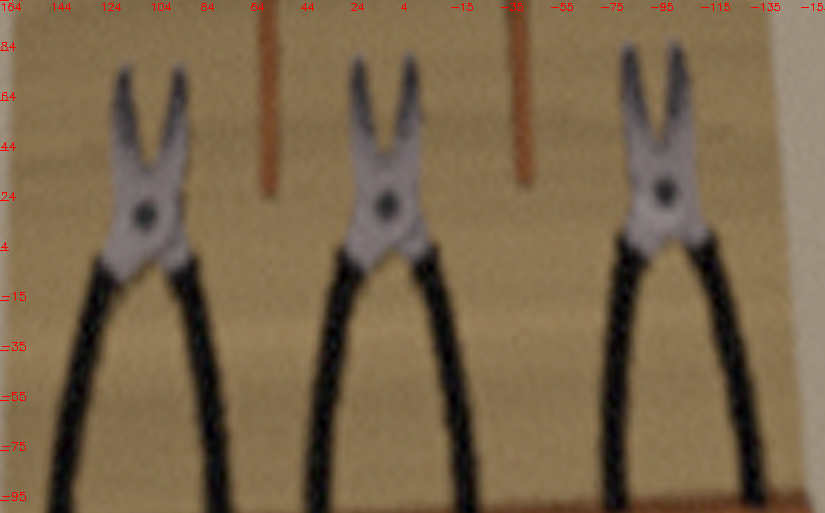

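The plane fit went wrong: it gave a 50 deg tilt where 35 is expected. I'll redo it robustly.

```bash
cat > rk.py <<'E'
from h import *
def fit(W,m):
    P=W[m]; A=np.c_[P[:,0],P[:,1],np.ones(len(P))]
    from scipy.optimize import least_squares
    k=least_squares(lambda k:A@k-P[:,2],[.7,0,-.3],loss="soft_l1",f_scale=.001).x
    for i in range(6):
        g=abs(A@k-P[:,2])<.004; k=np.linalg.lstsq(A[g],P[g,2],rcond=None)[0]
    n=np.array([-k[0],-k[1],1]); n/=np.linalg.norm(n)
    return P[g].mean(0),n,g.mean(),(A@k-P[:,2])[g].std()
E
python3 - <<'E'
from rk import *
c=dict(np.load("top0.npz")); W=world(c); f=c["frame"]
bright=f.mean(-1)
hsv=cv2.cvtColor(f,cv2.COLOR_BGR2HSV)
m=np.zeros((400,640),bool); m[152:224,252:383]=True
wood=m&(hsv[...,1]>70)&(hsv[...,2]>90)
print(m.sum(),wood.sum())
o,n,fr,sd=fit(W,wood)
print("plane",o,n,fr,sd,"tilt",np.degrees(np.arccos(n[2])),"yaw",np.degrees(np.arctan2(-n[1],-n[0])))
E
```

```text
9432 7496
plane [0.57033786 0.00776353 0.08654928] [-0.57239294 -0.03152626  0.81937318] 0.9207577374599787 0.001591005586280726 tilt 34.977903755131955 yaw 3.152551677075738
```

Run:
```python
from rk import *
c=dict(np.load("top0.npz")); W=world(c); f=c["frame"]
psi=np.radians(3.155); th=np.radians(35)
ex=np.array([np.cos(th)*np.cos(psi),np.cos(th)*np.sin(psi),np.sin(th)]); n=np.array([-np.sin(th)*np.cos(psi),-np.sin(th)*np.sin(psi),np.cos(th)]); ey=np.cross(n,ex)
o=np.array([0.57033786,0.00776353,0.08654928]); np.savez("plane.npz",o=o,n=n,ex=ex,ey=ey)
a=np.arange(-.105,.10,.0004)[::-1]; b=np.arange(-.165,.165,.0004)[::-1]
def rect(h):
    A,B=np.meshgrid(a,b,indexing="ij"); X=o+A[...,None]*ex+B[...,None]*ey+h*n
    C=X@c["R"].T+c["t"]; u=C[...,0]/C[...,2]*c["fx"]+c["cx"]; v=C[...,1]/C[...,2]*c["fy"]+c["cy"]
    return cv2.remap(f,u.astype(np.float32),v.astype(np.float32),cv2.INTER_CUBIC)
im=rect(.011); g0=cv2.cvtColor(im,cv2.COLOR_BGR2GRAY).copy()
for aa in np.arange(.03,-.1,-.01):
    k=np.argmin(abs(a-aa)); row=g0[k-3:k+4].mean(0); dk=row<60
    e=np.flatnonzero(np.diff(np.r_[0,dk.astype(int),0])); print(round(aa*1e3),[("%.1f..%.1f"%(b[s]*1e3,b[min(t,len(b)-1)]*1e3)) for s,t in e.reshape(-1,2) if t-s>8])
for k in range(0,len(a),50): cv2.putText(im,"%d"%(a[k]*1e3),(0,k),0,.4,(0,0,255))
for k in range(0,len(b),50): cv2.putText(im,"%d"%(b[k]*1e3),(k,10),0,.35,(0,0,255))
cv2.imwrite("pics/rect1.png",im)
```

```text
30 []
20 []
10 ['106.6..101.0', '8.2..3.4', '-105.0..-110.6']
0 []
-10 ['124.6..118.2', '89.8..82.6', '27.0..20.6', '-7.0..-14.2', '-86.6..-93.8', '-120.2..-127.4']
-20 ['127.4..116.6', '91.0..80.2', '29.8..18.6', '-6.2..-16.6', '-84.2..-95.4', '-119.4..-129.4']
-30 ['130.2..120.6', '87.4..77.8', '31.8..22.6', '-10.2..-19.0', '-82.2..-92.2', '-123.0..-132.2']
-40 ['133.0..122.6', '85.4..75.8', '33.8..24.2', '-11.8..-21.0', '-80.2..-89.8', '-123.4..-133.8']
-50 ['135.4..124.6', '83.4..73.8', '36.6..26.6', '-13.4..-23.0', '-78.6..-88.2', '-125.8..-135.8']
-60 ['137.8..127.4', '82.6..72.6', '37.8..29.0', '-15.0..-24.2', '-77.4..-87.4', '-127.4..-137.4']
-70 ['139.0..129.0', '80.6..71.0', '39.4..29.8', '-16.6..-25.4', '-76.6..-85.8', '-128.6..-138.2']
-80 ['140.2..131.4', '79.8..70.6', '40.6..30.6', '-16.6..-26.6', '-75.8..-85.0', '-130.2..-139.0']
-90 ['141.0..130.6', '79.4..69.0', '40.6..31.0', '-17.4..-26.6', '-75.4..-85.4', '-130.2..-139.8']
```

View pics/rect1.png

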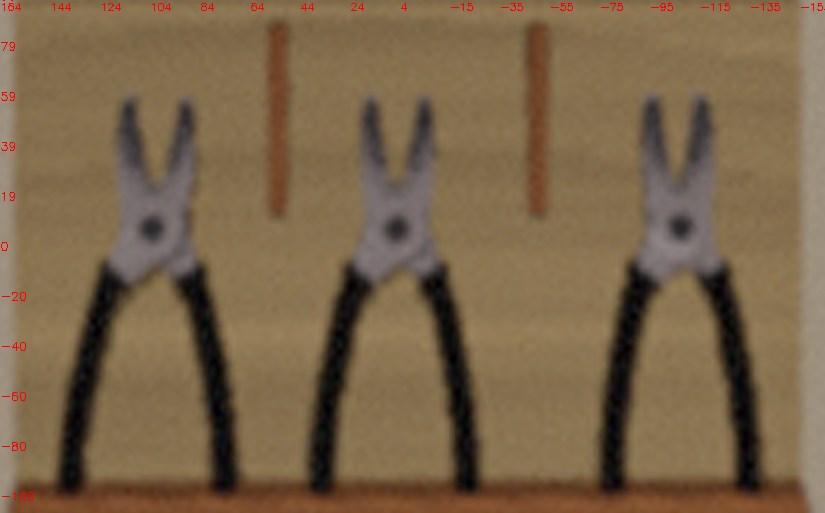

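The rectified view is good. Strips are at b = +56 and -48, pivots at a of about 7.5 with b = 104, 6 and -108. At a = -52 the handles measure 62, 60 and 58 mm over their outsides. The tilt of 35.0 deg and the sizes match the specification. I'll start with the right-hand pair.

```bash
cat >> h.py <<'E'
import os
if os.path.exists("plane.npz"):
    pl=dict(np.load("plane.npz")); o,n,ex,ey=pl["o"],pl["n"],pl["ex"],pl["ey"]
    Rk=Ro.from_matrix(np.c_[-ey,-ex,-n])
def bp(a,b,h): return o+a*ex+b*ey+h*n
Rd=lambda yaw=0.: Ro.from_matrix(np.array([[0,-1,0],[-1,0,0],[0,0,-1.]]))*Ro.from_rotvec([0,0,-yaw])
def st(s):
    print("t",round(s["time"],2),"p",s["position"].round(4),"F",s["contact_force"].round(1),"gap",round(s["finger_gap"],4),"j",s["joint_positions"].round(2))
E
python3 - <<'E'
from h import *
s=manip.get_state(); p=bp(-.052,-.1072,.08); print(p,delta(s,p,Rk))
E
```

```text
[ 0.48788995 -0.1041438   0.12225547] ([-4.828, -7.844, 1.66], [5.755, 1.178, 3.703])
```

```bash
python3 -m jog '[[-0.7,[-0.6,-1.0,0.2],[1.2,0.3,0.8]],[-0.7,[-1.2,-2.0,0.4],[2.5,0.5,1.6]],[-0.7,[-1.9,-3.0,0.6],[4.0,0.8,2.6]],[-0.7,[-2.5,-4.0,0.8],[5.75,1.18,3.7]],[-0.7,[-3.1,-5.0,1.0],[5.75,1.18,3.7]],[-0.7,[-3.9,-6.3,1.3],[5.75,1.18,3.7]],[-0.7,[-4.83,-7.84,1.66],[5.75,1.18,3.7]],[-0.7,[-4.83,-7.84,1.66],[5.75,1.18,3.7]]]' 60
python3 - <<'E'
from h import *
s=manip.get_state(); st(s); print(delta(s,bp(-.052,-.1072,.08),Rk),delta(s,bp(-.052,-.1072,.003),Rk))
c=manip.camera("wrist"); cv2.imwrite("pics/w1.png",c["frame"]); print(c["T_tool_cam"],c["fx"],c["cx"],c["cy"]); np.savez("w1.npz",**c)
E
```

```text
time: 1.1
position: [0.4883, -0.1018, 0.1219]
tool_rot: [-0.218, 0.693, -0.655, 0.207]
contact_force: [0.5, -1.2, -0.0]
finger_gap: 0.0801
t 1.1 p [ 0.4883 -0.1018  0.1219] F [ 0.5 -1.2 -0. ] gap 0.0801 j [-0.42  0.04  2.18  0.65  0.45  0.57]
([0.046, 0.006, -0.012], [0.001, 0.007, 0.014]) ([0.047, 0.005, 1.528], [0.001, 0.007, 0.014])
[[ 9.99999664e-01  6.20532768e-04  5.34780394e-04 -1.78878808e-04]
 [-7.36940529e-04  9.66546160e-01  2.56491672e-01 -7.50645152e-02]
 [-3.57728449e-04 -2.56491980e-01  9.66546293e-01 -1.78966345e-01]
 [ 0.00000000e+00  0.00000000e+00  0.00000000e+00  1.00000000e+00]] 309.70691628693146 316.31329190569306 194.3058032314827
```

View pics/w1.png

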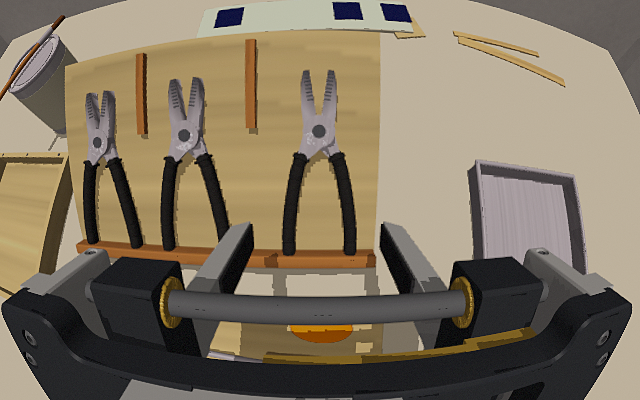

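Wrist view: the pair's pivot is at (318,131), its handles are at about 290 and 347, and the fingers straddle them symmetrically. Descend.

```bash
python3 -m jog '[[-0.7,[0.05,0,0.6],[0,0,0]],[-0.7,[0.05,0,1.2],[0,0,0]],[-0.7,[0.05,0,1.5],[0,0,0]],[-0.7,[0.05,0,1.53],[0,0,0]],[-0.7,[0.05,0,1.53],[0,0,0]]]' 25
python3 - <<'E'
from h import *
s=manip.get_state(); st(s); print(delta(s,bp(-.052,-.1072,.003),Rk))
E
```

```text
time: 1.78
position: [0.5331, -0.0989, 0.0586]
tool_rot: [-0.219, 0.694, -0.655, 0.206]
contact_force: [0.6, 0.8, 0.3]
finger_gap: 0.0801
t 1.77 p [ 0.5331 -0.0989  0.0586] F [0.6 0.8 0.3] gap 0.0801 j [-0.37  0.26  2.11  0.89  0.31  0.35]
([0.055, 0.014, -0.024], [0.01, 0.026, 0.023])
```

```bash
python3 -m jog '[[-0.7,[0.06,0,-0.02],[0,0,0]],[0.0,[0.06,0,-0.02],[0,0,0]],[0.5,[0.06,0,-0.02],[0,0,0]],[0.5,[0.06,0,-0.02],[0,0,0]],[0.5,[0.06,0,-0.02],[0,0,0]],[0.5,[0.06,0,-0.02],[0,0,0]]]' 25
python3 - <<'E'
from h import *
s=manip.get_state(); st(s); print(delta(s,bp(-.052,-.1072,.003),Rk))
E
```

```text
time: 2.52
position: [0.5327, -0.1019, 0.0595]
tool_rot: [-0.219, 0.694, -0.655, 0.206]
contact_force: [-5.1, -0.4, 5.8]
finger_gap: 0.0582
t 2.52 p [ 0.5327 -0.1019  0.0595] F [-5.1 -0.4  5.8] gap 0.0582 j [-0.38  0.26  2.11  0.89  0.32  0.34]
([-0.005, 0.015, -0.002], [0.008, 0.026, 0.023])
```

```bash
python3 -m jog '[[0.6,[0,0,0],[0,0,0]],[0.6,[0,0,0],[0,0,0]],[0.6,[0,0,0],[0,0,0]]]' 55
python3 - <<'E'
from h import *
s=manip.get_state(); st(s)
r=rot(s); print("lift 60mm normal",delta(s,s["position"]+.06*n,r))
# above pan: pan centre
p=np.array([.487-.028,-.357,.15]); print(delta(s,p,Rd(0)))
E
```

```text
time: 2.9
position: [0.5326, -0.1019, 0.0596]
tool_rot: [-0.219, 0.694, -0.655, 0.206]
contact_force: [-5.3, -0.7, 4.7]
finger_gap: 0.0577
t 2.9 p [ 0.5326 -0.1019  0.0596] F [-5.3 -0.7  4.7] gap 0.0577 j [-0.38  0.26  2.11  0.89  0.32  0.34]
lift 60mm normal ([-0.003, 0.001, -1.2], [0.0, 0.0, 0.0])
([5.005, 0.412, -2.5], [-5.823, 0.178, 0.54])
```

55 N doesn't move the handles (57.7 mm outside), so this pair is seized and goes to the pan. Lift.

```bash
python3 -m jog '[[0.6,[0,0,-0.2],[0,0,0]],[0.6,[0,0,-0.6],[0,0,0]],[0.6,[0,0,-1.1],[0,0,0]],[0.6,[0,0,-1.4],[0,0,0]],[0.6,[0,0,-1.4],[0,0,0]]]' 60
python3 - <<'E'
from h import *
s=manip.get_state(); st(s)
c=manip.camera("wrist"); cv2.imwrite("pics/w2.png",c["frame"])
p=np.array([.457,-.357,.10]); print(delta(s,p,Rd(0)))
E
```

```text
time: 3.52
position: [0.4924, -0.1045, 0.1178]
tool_rot: [-0.219, 0.694, -0.654, 0.206]
contact_force: [0.2, -0.0, -1.7]
finger_gap: 0.0574
t 3.52 p [ 0.4924 -0.1045  0.1178] F [ 0.2 -0.  -1.7] gap 0.0574 j [-0.43  0.06  2.17  0.67  0.45  0.54]
([5.0, 1.024, -0.282], [-5.834, 0.169, 0.54])
```

View pics/w2.png

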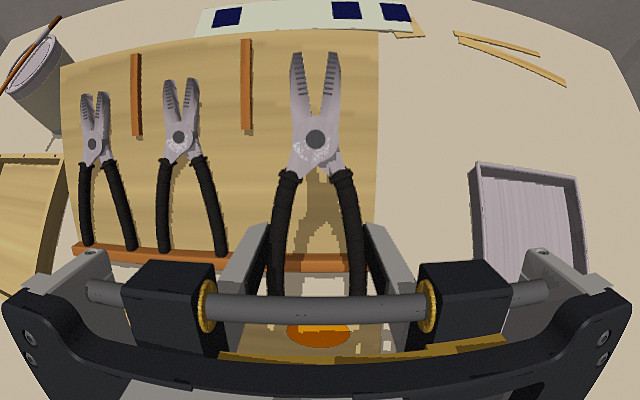

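The pair is held, clear of the rack, with the same opening. Carry it over the pan, levelling on the way.

```bash
python3 -m jog '[[0.6,[0.5,0.1,-0.2],[-0.7,0,0.1]],[0.6,[1.3,0.3,-0.4],[-1.8,0,0.2]],[0.6,[2.2,0.5,-0.4],[-3.0,0.1,0.3]],[0.6,[3.1,0.7,-0.4],[-4.3,0.1,0.4]],[0.6,[4.0,0.9,-0.4],[-5.3,0.15,0.5]],[0.6,[4.6,1.0,-0.35],[-5.83,0.17,0.54]],[0.6,[5.0,1.02,-0.28],[-5.83,0.17,0.54]],[0.6,[5.0,1.02,-0.28],[-5.83,0.17,0.54]]]' 60
cat >> h.py <<'E'
def wristpts(c,s):
    z=c["range_z"].astype(float); v,u=np.mgrid[0:400,0:640]
    x=(u-c["cx"])/c["fx"]; y=(v-c["cy"])/c["fy"]; t=np.hypot(x,y); k=np.where(t>1e-6,np.tan(t)/np.maximum(t,1e-6),1)
    P=np.stack([x*k*z,y*k*z,z],-1); T=np.array(c["T_tool_cam"])
    P=P@T[:3,:3].T+T[:3,3]; return P, rot(s).apply(P.reshape(-1,3)).reshape(P.shape)+s["position"]
E
python3 - <<'E'
from h import *
s=manip.get_state(); st(s)
c=manip.camera("wrist"); cv2.imwrite("pics/w3.png",c["frame"]); np.savez("w3.npz",**c)
P,W=wristpts(c,s); np.savez("w3p.npz",W=W,P=P)
p=np.array([.457,-.357,.10]); print(delta(s,p,Rd(0)))
E
```

```text
time: 4.58
position: [0.4571, -0.3572, 0.0976]
tool_rot: [0.0, -0.707, 0.707, 0.001]
contact_force: [-0.6, 1.3, -1.4]
finger_gap: 0.0574
t 4.58 p [ 0.4571 -0.3572  0.0976] F [-0.6  1.3 -1.4] gap 0.0574 j [-0.73  0.47  1.54  0.    1.13  0.84]
([-0.004, 0.003, -0.049], [0.017, 0.02, -0.007])
```

View pics/w3.png

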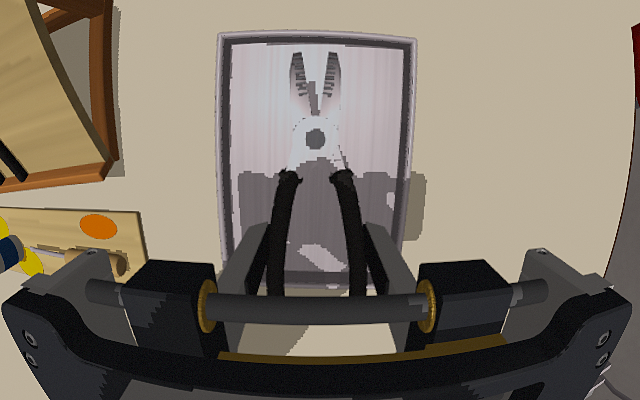

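The pair hangs centred over the pan (pivot at 315,139) and parallel to it. Check the pliers' tilt and the pan position by depth.

Run:
```python
from h import *
d=np.load("w3p.npz"); W=d["W"];P=d["P"]
for n_,(u,v) in dict(piv=(315,139),tipL=(298,75),tipR=(333,75),hL=(287,200),hR=(347,200),hL2=(276,270),hR2=(357,270),headL=(300,150),headR=(332,150),floor=(255,120),floor2=(250,80),floorR=(390,120),rimL=(222,120),rimR=(412,120),rimT=(316,37)).items():
    print(n_,np.median(W[v-2:v+3,u-2:u+3].reshape(-1,3),0).round(4),np.median(P[v-2:v+3,u-2:u+3].reshape(-1,3),0).round(4))
m=(W[...,2]>.024)&(W[...,2]<.034)&(W[...,1]<-.25)&(W[...,0]>.36); m[:,:200]=0;m[:,430:]=0;m[270:]=0
Q=W[m];print(m.sum(),Q.min(0),Q.max(0)); L=Q[Q[:,1]>-.30]; print("left rim slope",np.polyfit(L[:,0],L[:,1],1),L[:,1].mean(), Q[Q[:,1]<-.40][:,1].mean())
```

```text
piv [ 0.5184 -0.3565  0.1064] [-0.0008 -0.0612 -0.009 ]
tipL [ 0.5542 -0.3472  0.1042] [-0.0101 -0.097  -0.0067]
tipR [ 0.5541 -0.3663  0.1042] [ 0.009  -0.097  -0.0068]
hL [ 0.4839 -0.3404  0.1072] [-0.0169 -0.0267 -0.0097]
hR [ 0.484  -0.3746  0.1078] [ 0.0174 -0.0268 -0.0104]
hL2 [ 0.4393 -0.3322  0.1086] [-0.025   0.0179 -0.011 ]
hR2 [ 0.4391 -0.3823  0.1087] [ 0.0251  0.018  -0.0111]
headL [ 0.5123 -0.3481  0.1057] [-0.0091 -0.0551 -0.0082]
headR [ 0.5123 -0.3659  0.1058] [ 0.0086 -0.0551 -0.0083]
floor [ 0.5276 -0.3027  0.003 ] [-0.0544 -0.0706  0.0945]
floor2 [ 0.5638 -0.2985  0.0031] [-0.0586 -0.1068  0.0944]
floorR [ 0.528  -0.423   0.0032] [ 0.066  -0.0711  0.0941]
rimL [ 0.5291 -0.2778  0.0224] [-0.0793 -0.072   0.0752]
rimR [ 0.5291 -0.4357  0.0285] [ 0.0786 -0.0722  0.0688]
rimT [ 0.5963 -0.3568  0.023 ] [-0.0003 -0.1393  0.0743]
4636 [ 0.3925737  -0.43994661  0.02400043] [ 0.60411847 -0.26786616  0.03140772]
left rim slope [-0.05614959 -0.24789582] -0.2767092067933158 -0.4310429749875606
```

```bash
python3 -m jog '[[0.6,[0,0,0.5],[0,0,0]],[0.6,[0,0,1.1],[0,0,0]],[0.6,[0,0,1.5],[0,0,0]],[0.6,[0,0,1.7],[0,0,0]],[0.6,[0,0,1.76],[0,0,0]],[0.6,[0,0,1.76],[0,0,0]]]' 60
```

```text
time: 5.38
position: [0.4573, -0.3563, 0.0106]
tool_rot: [0.0, -0.707, 0.707, 0.001]
contact_force: [0.8, 0.5, -0.4]
finger_gap: 0.0574
```

```bash
python3 -m jog '[[0.6,[0,0,0.07],[0,0,0]],[0.6,[0,0,0.07],[0,0,0]]]' 30
```

```text
time: 5.62
position: [0.4574, -0.3563, 0.0073]
tool_rot: [0.0, -0.707, 0.707, 0.001]
contact_force: [1.4, 0.7, -1.5]
finger_gap: 0.0585
```

```bash
python3 -m jog '[[0.6,[0,0,0.04],[0,0,0]],[0.0,[0,0,0.03],[0,0,0]],[-0.5,[0,0,0.0],[0,0,0]],[-0.5,[0,0,0],[0,0,0]],[-0.5,[0,0,-0.3],[0,0,0]],[-0.5,[0,0,-1.2],[0,0,0]],[-0.7,[0,0,-2.2],[0,0,0]],[-0.7,[0,0,-3.0],[0,0,0]]]' 30
python3 - <<'E'
from h import *
s=manip.get_state(); st(s)
c=manip.camera("wrist"); cv2.imwrite("pics/w4.png",c["frame"])
P,W=wristpts(c,s); np.savez("w4p.npz",W=W,P=P)
print(bp(-.052,.0068,.08),delta(s,bp(-.052,.0068,.08),Rk))
E
```

```text
time: 6.62
position: [0.4576, -0.3567, 0.1606]
tool_rot: [0.0, -0.707, 0.707, -0.001]
contact_force: [-0.2, -0.2, -0.1]
finger_gap: 0.0798
t 6.62 p [ 0.4576 -0.3567  0.1606] F [-0.2 -0.2 -0.1] gap 0.0798 j [-0.73  0.4   1.49  0.    1.25  0.85]
[0.4816157  0.00968341 0.12225547] ([-7.327, -0.478, 0.765], [5.82, -0.164, -0.509])
```

View pics/w4.png

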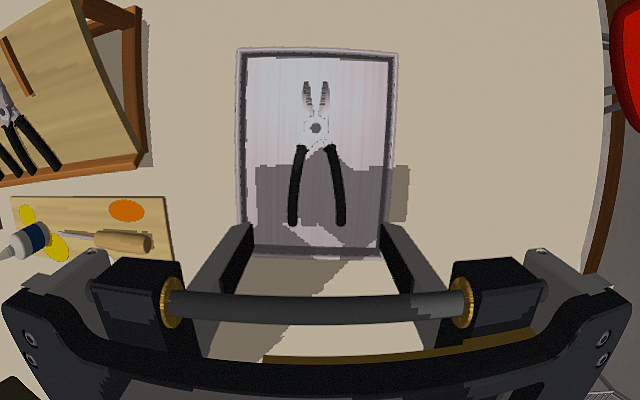

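The seized pair lies flat in the pan (pivot at 316,128). Go to the middle pair.

```bash
python3 -m jog '[[-0.7,[-0.8,0,0],[0.8,0,0]],[-0.7,[-1.8,-0.1,0],[2.0,0,-0.2]],[-0.7,[-3.0,-0.1,0],[3.4,-0.1,-0.3]],[-0.7,[-4.2,-0.2,0],[4.8,-0.1,-0.4]],[-0.7,[-5.4,-0.3,0.1],[5.82,-0.16,-0.5]],[-0.7,[-6.6,-0.4,0.4],[5.82,-0.16,-0.51]],[-0.7,[-7.3,-0.48,0.76],[5.82,-0.16,-0.51]],[-0.7,[-7.35,-0.48,0.76],[5.82,-0.16,-0.51]]]' 25
python3 - <<'E'
from h import *
s=manip.get_state(); st(s); print(delta(s,bp(-.052,.0068,.08),Rk),delta(s,bp(-.052,.0068,.003),Rk))
c=manip.camera("wrist"); cv2.imwrite("pics/w5.png",c["frame"])
E
```

```text
time: 7.68
position: [0.4828, 0.0116, 0.1259]
tool_rot: [-0.219, 0.694, -0.653, 0.209]
contact_force: [0.6, 0.4, 0.3]
finger_gap: 0.0795
t 7.67 p [0.4828 0.0116 0.1259] F [0.6 0.4 0.3] gap 0.0795 j [-0.1  -0.03  2.23  0.27  0.34  1.18]
([0.037, 0.064, 0.044], [-0.038, -0.018, 0.057]) ([0.034, 0.07, 1.584], [-0.038, -0.018, 0.057])
```

View pics/w5.png

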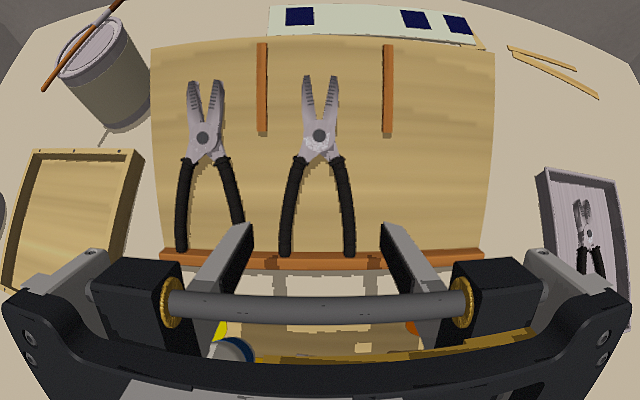

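Centred on the middle pair (pivot 319,136). Descend and squeeze.

```bash
python3 -m jog '[[-0.7,[0.05,0.07,0.6],[0,0,0.05]],[-0.7,[0.05,0.07,1.2],[0,0,0.05]],[-0.7,[0.06,0.07,1.53],[0,0,0.05]],[-0.7,[0.06,0.07,1.56],[0,0,0.05]],[-0.7,[0.06,0.07,1.56],[0,0,0.05]],[0.0,[0.06,0.07,1.56],[0,0,0.05]],[0.5,[0.06,0.07,1.56],[0,0,0.05]],[0.5,[0.06,0.07,1.56],[0,0,0.05]]]' 25
python3 - <<'E'
from h import *
s=manip.get_state(); st(s); print(delta(s,bp(-.052,.0068,.003),Rk))
E
```

```text
time: 8.72
position: [0.5253, 0.0098, 0.0611]
tool_rot: [-0.219, 0.692, -0.655, 0.209]
contact_force: [-6.1, -0.7, 5.7]
finger_gap: 0.0536
t 8.72 p [0.5253 0.0098 0.0611] F [-6.1 -0.7  5.7] gap 0.0536 j [-0.09  0.21  2.17  0.52  0.17  0.93]
([-0.046, 0.013, 0.037], [-0.046, -0.024, -0.001])
```

Already narrower than the 60 mm found, so it is yielding. Squeeze on.

```bash
python3 -m jog '[[0.7,[0,0,0.02],[0,0,0]],[0.7,[0,0,0.02],[0,0,0]],[0.7,[0,0,0.02],[0,0,0]],[0.7,[0,0,0.02],[0,0,0]],[0.7,[0,0,0.02],[0,0,0]]]' 40
python3 - <<'E'
from h import *
s=manip.get_state(); st(s); print(delta(s,bp(-.052,.0068,.003),Rk))
E
```

```text
time: 9.35
position: [0.5259, 0.0098, 0.0607]
tool_rot: [-0.219, 0.692, -0.655, 0.209]
contact_force: [-6.2, -1.4, 7.1]
finger_gap: 0.0389
t 9.35 p [0.5259 0.0098 0.0607] F [-6.2 -1.4  7.1] gap 0.0389 j [-0.09  0.22  2.17  0.53  0.17  0.93]
([-0.046, 0.018, 0.023], [-0.052, -0.025, 0.001])
```

Free and now shut (38.9 mm outside, about 40 expected). Lift with 60 N.

```bash
python3 -m jog '[[0.7,[0,0,0],[0,0,0]],[0.7,[0,0,-0.2],[0,0,0]],[0.7,[0,0,-0.6],[0,0,0]],[0.7,[0,0,-1.2],[0,0,0]],[0.7,[0,0,-1.8],[0,0,0]],[0.7,[0,0,-2.1],[0,0,0]],[0.7,[0,0,-2.1],[0,0,0]]]' 60
python3 - <<'E'
from h import *
s=manip.get_state(); st(s)
c=manip.camera("wrist"); cv2.imwrite("pics/w6.png",c["frame"])
P,W=wristpts(c,s); np.savez("w6p.npz",W=W,P=P)
p=np.array([.457,.300,.13]); print(delta(s,p,Rd(0)))
E
```

```text
time: 10.22
position: [0.4654, 0.0067, 0.1471]
tool_rot: [-0.22, 0.692, -0.655, 0.21]
contact_force: [0.4, -0.2, -2.8]
finger_gap: 0.0381
t 10.22 p [0.4654 0.0067 0.1471] F [ 0.4 -0.2 -2.8] gap 0.0381 j [-0.12 -0.12  2.25  0.26  0.4   1.19]
([-5.867, 0.069, 0.352], [-5.901, 0.135, 0.503])
```

View pics/w6.png

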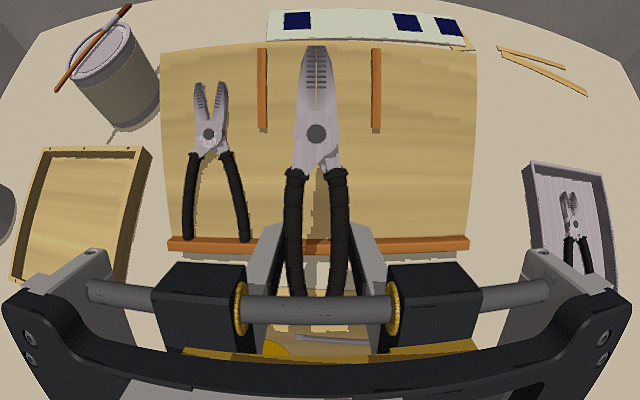

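Shut straight and held. Carry it to the tray, at the far-left slot.

```bash
python3 -m jog '[[0.7,[-0.4,-0.2,-0.3],[0,0,0]],[0.7,[-1.4,-0.3,-0.5],[-0.6,0,0]],[0.7,[-2.5,-0.3,-0.5],[-1.8,0,0.1]],[0.7,[-3.6,-0.2,-0.4],[-3.2,0.1,0.2]],[0.7,[-4.7,-0.1,-0.2],[-4.6,0.1,0.4]],[0.7,[-5.9,0.0,0.0],[-5.9,0.13,0.5]],[0.7,[-7.0,0.05,0.2],[-5.9,0.13,0.5]],[0.7,[-7.6,0.1,0.3],[-5.9,0.13,0.5]]]' 60
python3 - <<'E'
from h import *
s=manip.get_state(); st(s)
c=manip.camera("wrist"); cv2.imwrite("pics/w7.png",c["frame"])
P,W=wristpts(c,s); np.savez("w7p.npz",W=W,P=P)
print(delta(s,[.455,.388,.10],Rd(0)))
E
```

```text
time: 11.28
position: [0.449, 0.3889, 0.1273]
tool_rot: [0.002, 0.708, -0.706, -0.001]
contact_force: [-0.0, 0.0, -1.6]
finger_gap: 0.0375
t 11.28 p [0.449  0.3889 0.1273] F [-0.   0.  -1.6] gap 0.0375 j [0.65 0.47 1.47 0.   1.2  2.22]
([0.017, -0.122, 0.546], [0.037, -0.007, 0.021])
```

View pics/w7.png

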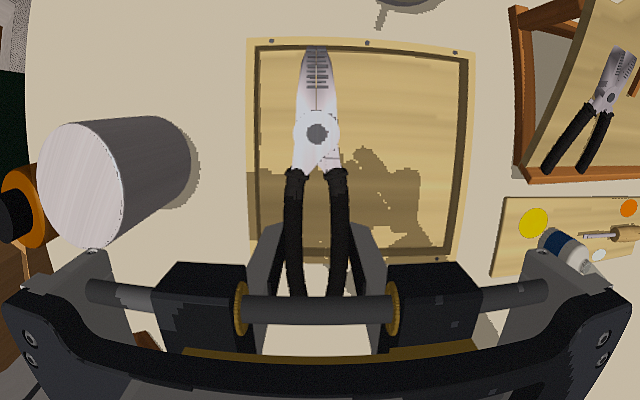

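Run:
```python
from h import *
d=np.load("w7p.npz"); W=d["W"];P=d["P"]
for n_,(u,v) in dict(piv=(317,133),tip=(316,70),hL=(293,190),hR=(338,190),hL2=(294,255),hR2=(340,255),floor=(280,100),floorR=(400,120),rimL=(251,120),rimR=(467,120),rimT=(370,45),rimL2=(251,80),rimR2=(469,80)).items():
    print(n_,np.median(W[v-2:v+3,u-2:u+3].reshape(-1,3),0).round(4),np.median(P[v-2:v+3,u-2:u+3].reshape(-1,3),0).round(4))
m=(W[...,2]>.024)&(W[...,2]<.034); m[:,:240]=0;m[:,480:]=0;m[260:]=0; Q=W[m]
for nm,g in (("L",Q[:,1]>.43),("R",Q[:,1]<.26),("T",(Q[:,0]>.57)&(Q[:,1]>.27)&(Q[:,1]<.42)),("B",(Q[:,0]<.40)&(Q[:,1]>.27)&(Q[:,1]<.42))): print(nm,g.sum(),Q[g].mean(0) if g.sum() else "")
```

```text
piv [0.5136 0.3887 0.1357] [ 0.0003 -0.0645 -0.0086]
tip [0.5492 0.3894 0.1337] [-0.0003 -0.1002 -0.0068]
hL [0.4815 0.4022 0.1367] [-0.0133 -0.0325 -0.0095]
hR [0.4816 0.3767 0.1367] [ 0.0122 -0.0325 -0.0095]
hL2 [0.441  0.4025 0.137 ] [-0.0136  0.008  -0.0097]
hR2 [0.441  0.3746 0.1375] [ 0.0143  0.0081 -0.0101]
floor [0.5374 0.4235 0.0081] [-0.0346 -0.0889  0.1189]
floorR [0.5198 0.3071 0.0084] [ 0.0819 -0.0711  0.1187]
rimL [0.5191 0.4477 0.0303] [-0.0587 -0.0706  0.0967]
rimR [0.5244 0.2445 0.03  ] [ 0.1445 -0.0754  0.0971]
rimT [0.5878 0.3415 0.0301] [ 0.0476 -0.1391  0.0967]
rimL2 [0.5555 0.4472 0.0302] [-0.0581 -0.107   0.0966]
rimR2 [0.5635 0.2433 0.0302] [ 0.1457 -0.1146  0.0968]
L 2189 [0.50506621 0.44835963 0.02990885]
R 2221 [0.491525   0.24394219 0.02956686]
T 1584 [0.58960149 0.34747343 0.02989883]
B 472 [0.38484028 0.3281804  0.02903126]
```

Tray centre is at about (.487,.346) with the floor at .008. The pair is level, its lower face 4.3 mm below the TCP. Lower it.

```bash
python3 -m jog '[[0.7,[0,-0.07,0.5],[0,0,0]],[0.7,[0,-0.07,1.2],[0,0,0]],[0.7,[0,-0.07,1.8],[0,0,0]],[0.7,[0,-0.07,2.12],[0,0,0]],[0.7,[0,-0.07,2.24],[0,0,0]],[0.7,[0,-0.07,2.24],[0,0,0]],[0.7,[0,-0.07,2.24],[0,0,0]]]' 60
```

```text
time: 12.2
position: [0.4519, 0.3912, 0.0158]
tool_rot: [0.001, 0.708, -0.706, -0.001]
contact_force: [0.4, 0.6, -1.7]
finger_gap: 0.0377
```

```bash
python3 -m jog '[[0.7,[0,0,0.04],[0,0,0]],[0.7,[0,0,0.06],[0,0,0]],[0.3,[0,0,0.05],[0,0,0]],[-0.15,[0,0,0.03],[0,0,0]],[-0.15,[0,0,0],[0,0,0]],[-0.15,[0,0,-0.4],[0,0,0]],[-0.15,[0,0,-1.4],[0,0,0]],[-0.15,[0,0,-2.4],[0,0,0]]]' 25
python3 - <<'E'
from h import *
s=manip.get_state(); st(s)
c=manip.camera("wrist"); cv2.imwrite("pics/w8.png",c["frame"])
P,W=wristpts(c,s); np.savez("w8p.npz",W=W,P=P)
print(delta(s,bp(-.052,.1047,.08),Rk))
E
```

```text
time: 13.2
position: [0.4522, 0.3911, 0.1387]
tool_rot: [0.0, 0.708, -0.706, -0.001]
contact_force: [0.4, -0.5, -0.3]
finger_gap: 0.0539
t 13.2 p [0.4522 0.3911 0.1387] F [ 0.4 -0.5 -0.3] gap 0.0539 j [0.65 0.47 1.45 0.   1.22 2.22]
([5.675, -0.463, 0.32], [5.853, -0.139, -0.482])
```

View pics/w8.png

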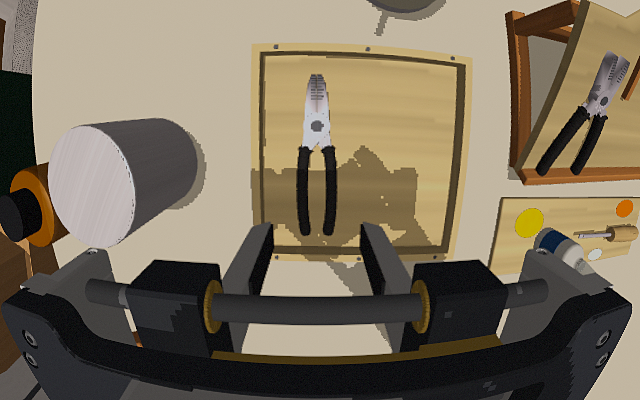

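The shut pair lies flat in the tray, undisturbed. Return for the last pair.

```bash
python3 -m jog '[[-0.4,[0.5,-0.1,-0.5],[0.4,0,0]],[-0.7,[1.4,-0.2,-0.8],[1.6,0,-0.1]],[-0.7,[2.5,-0.3,-0.8],[3.0,-0.1,-0.2]],[-0.7,[3.6,-0.4,-0.6],[4.4,-0.1,-0.3]],[-0.7,[4.7,-0.45,-0.3],[5.85,-0.14,-0.48]],[-0.7,[5.5,-0.46,0.1],[5.85,-0.14,-0.48]],[-0.7,[5.7,-0.46,0.32],[5.85,-0.14,-0.48]],[-0.7,[5.7,-0.46,0.32],[5.85,-0.14,-0.48]]]' 25
python3 - <<'E'
from h import *
s=manip.get_state(); st(s); print(delta(s,bp(-.052,.1047,.08),Rk),delta(s,bp(-.052,.1047,.003),Rk))
c=manip.camera("wrist"); cv2.imwrite("pics/w9.png",c["frame"])
E
```

```text
time: 14.25
position: [0.4783, 0.1071, 0.1287]
tool_rot: [-0.223, 0.691, -0.656, 0.208]
contact_force: [-0.6, 0.3, -0.7]
finger_gap: 0.0799
t 14.25 p [0.4783 0.1071 0.1287] F [-0.6  0.3 -0.7] gap 0.0799 j [ 0.19 -0.01  2.21 -0.22  0.33  1.89]
([-0.008, 0.109, 0.081], [-0.076, 0.033, -0.045]) ([-0.003, 0.121, 1.62], [-0.076, 0.033, -0.045])
```

View pics/w9.png

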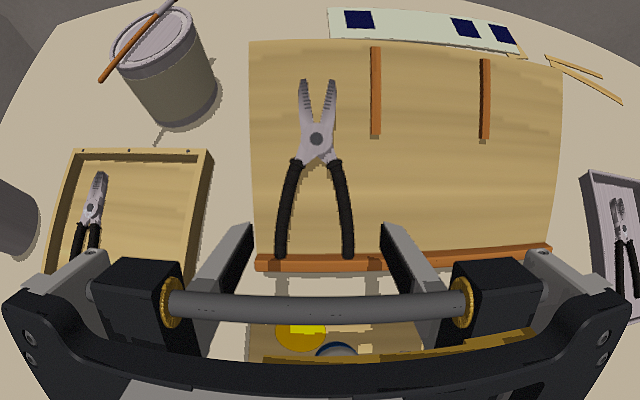

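Centred (pivot 316,139). Descend and squeeze.

```bash
python3 -m jog '[[-0.7,[0,0.12,0.6],[-0.07,0,-0.04]],[-0.7,[0,0.12,1.2],[-0.07,0,-0.04]],[-0.7,[0,0.12,1.55],[-0.07,0.03,-0.04]],[-0.7,[0,0.12,1.6],[-0.07,0.03,-0.04]],[-0.7,[0,0.12,1.6],[-0.07,0.03,-0.04]],[0.0,[0,0.12,1.6],[-0.07,0.03,-0.04]],[0.5,[0,0.12,1.6],[-0.07,0.03,-0.04]],[0.6,[0,0.12,1.6],[-0.07,0.03,-0.04]]]' 25
python3 - <<'E'
from h import *
s=manip.get_state(); st(s); print(delta(s,bp(-.052,.1047,.003),Rk))
E
```

```text
time: 15.3
position: [0.52, 0.1103, 0.0609]
tool_rot: [-0.219, 0.693, -0.655, 0.207]
contact_force: [-5.6, -4.3, 6.6]
finger_gap: 0.0532
t 15.3 p [0.52   0.1103 0.0609] F [-5.6 -4.3  6.6] gap 0.0532 j [ 0.17  0.23  2.15 -0.42  0.17  2.08]
([0.009, 0.014, 0.031], [-0.015, 0.007, 0.003])
```

```bash
python3 -m jog '[[0.7,[0,0,0.02],[0,0,0]],[0.7,[0,0,0.02],[0,0,0]],[0.7,[0,0,0.02],[0,0,0]],[0.7,[0,0,0.02],[0,0,0]],[0.7,[0,0,0.02],[0,0,0]],[0.7,[0,0,0.02],[0,0,0]]]' 45
python3 - <<'E'
from h import *
s=manip.get_state(); st(s); print(delta(s,bp(-.052,.1047,.003),Rk))
E
```

```text
time: 16.05
position: [0.5204, 0.1101, 0.0603]
tool_rot: [-0.219, 0.693, -0.655, 0.207]
contact_force: [-5.7, -2.4, 5.8]
finger_gap: 0.0383
t 16.05 p [0.5204 0.1101 0.0603] F [-5.7 -2.4  5.8] gap 0.0383 j [ 0.17  0.23  2.15 -0.42  0.17  2.09]
([0.004, 0.014, 0.017], [-0.014, 0.003, -0.0])
```

Free and shut. Lift.

```bash
python3 -m jog '[[0.7,[0,0,0],[0,0,0]],[0.7,[0,0,-0.2],[0,0,0]],[0.7,[0,0,-0.6],[0,0,0]],[0.7,[0,0,-1.2],[0,0,0]],[0.7,[0,0,-1.8],[0,0,0]],[0.7,[0,0,-2.1],[0,0,0]],[0.7,[0,0,-2.1],[0,0,0]]]' 60
python3 - <<'E'
from h import *
s=manip.get_state(); st(s)
c=manip.camera("wrist"); cv2.imwrite("pics/w10.png",c["frame"])
print(delta(s,[.4525,.303,.125],Rd(0)))
E
```

```text
time: 16.92
position: [0.4599, 0.1069, 0.1473]
tool_rot: [-0.22, 0.692, -0.655, 0.207]
contact_force: [-0.2, 0.2, -2.7]
finger_gap: 0.0378
t 16.93 p [0.4599 0.1069 0.1473] F [-0.2  0.2 -2.7] gap 0.0378 j [ 0.2  -0.09  2.23 -0.21  0.4   1.88]
([-3.924, 0.201, 0.407], [-5.863, 0.171, 0.513])
```

View pics/w10.png

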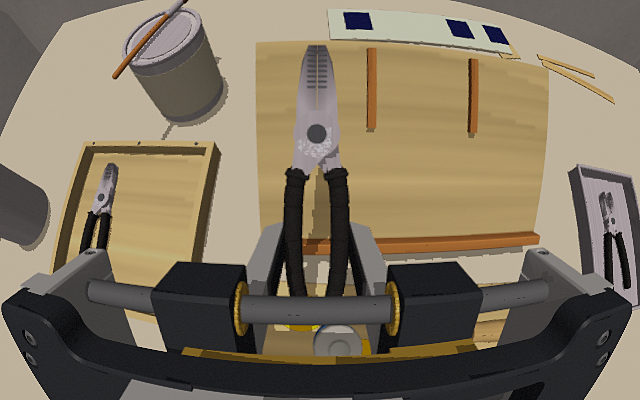

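Held. Raise away from the bottle, then carry it to the tray's right slot.

```bash
python3 -m jog '[[0.7,[-0.1,-0.3,-0.5],[0,0,0]],[0.7,[-0.6,-0.5,-0.8],[-0.6,0,0]],[0.7,[-1.2,-0.4,-0.7],[-1.8,0,0.1]],[0.7,[-1.9,-0.2,-0.5],[-3.2,0.1,0.2]],[0.7,[-2.7,0.0,-0.2],[-4.6,0.1,0.4]],[0.7,[-3.4,0.1,0.1],[-5.86,0.17,0.5]],[0.7,[-3.92,0.2,0.4],[-5.86,0.17,0.51]],[0.7,[-3.92,0.2,0.4],[-5.86,0.17,0.51]]]' 60
python3 - <<'E'
from h import *
s=manip.get_state(); st(s)
c=manip.camera("wrist"); cv2.imwrite("pics/w11.png",c["frame"])
P,W=wristpts(c,s); 
for n_,(u,v) in dict(piv=(317,133),tip=(316,70),hL=(293,190),hR=(338,190),hL2=(294,255),hR2=(340,255),floor=(380,120)).items():
    print(n_,np.median(W[v-2:v+3,u-2:u+3].reshape(-1,3),0).round(4),np.median(P[v-2:v+3,u-2:u+3].reshape(-1,3),0).round(4))
print(delta(s,[.4525,.303,.10],Rd(0)))
E
```

```text
time: 17.98
position: [0.4518, 0.3034, 0.1218]
tool_rot: [0.002, 0.708, -0.707, -0.001]
contact_force: [-0.2, -0.5, -1.0]
finger_gap: 0.0379
t 17.98 p [0.4518 0.3034 0.1218] F [-0.2 -0.5 -1. ] gap 0.0379 j [0.52 0.37 1.63 0.   1.15 2.09]
piv [0.5164 0.3032 0.1311] [ 0.0003 -0.0646 -0.0096]
tip [0.5514 0.3038 0.1295] [-0.0003 -0.0996 -0.0081]
hL [0.4845 0.3167 0.1317] [-0.0132 -0.0326 -0.0101]
hR [0.4845 0.2913 0.1316] [ 0.0122 -0.0327 -0.0099]
hL2 [0.4439 0.3169 0.132 ] [-0.0136  0.0079 -0.0102]
hR2 [0.4442 0.2891 0.1325] [ 0.0143  0.0077 -0.0106]
floor [0.522  0.245  0.0188] [ 0.0582 -0.0705  0.1028]
([0.007, -0.016, 0.436], [0.042, -0.021, 0.016])
```

View pics/w11.png

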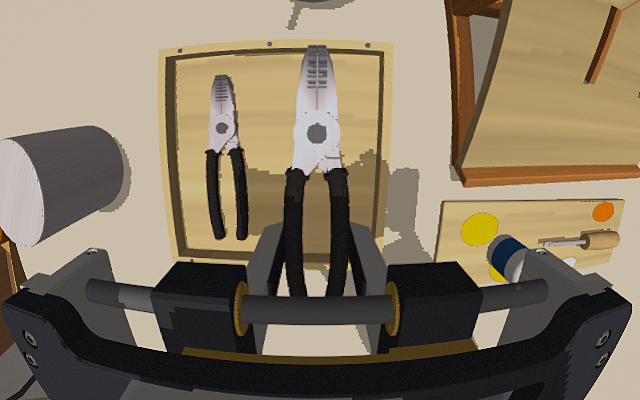

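The pair is level and lined up beside the first (pivot 317,133; the first's at 222,128). Lower it.

```bash
python3 -m jog '[[0.7,[0,0,0.5],[0,0,0]],[0.7,[0,0,1.2],[0,0,0]],[0.7,[0,0,1.8],[0,0,0]],[0.7,[0,0,2.05],[0,0,0]],[0.7,[0,0,2.13],[0,0,0]],[0.7,[0,0,2.13],[0,0,0]],[0.7,[0,0,2.13],[0,0,0]]]' 60
```

```text
time: 18.9
position: [0.4521, 0.3027, 0.0174]
tool_rot: [0.001, 0.708, -0.707, -0.0]
contact_force: [-0.2, -0.4, -1.3]
finger_gap: 0.0379
```

```bash
python3 -m jog '[[0.7,[0,0,0.05],[0,0,0]],[0.7,[0,0,0.1],[0,0,0]],[0.7,[0,0,0.1],[0,0,0]],[0.3,[0,0,0.09],[0,0,0]],[-0.15,[0,0,0.07],[0,0,0]],[-0.15,[0,0,0.05],[0,0,0]],[-0.15,[0,0,-0.4],[0,0,0]],[-0.15,[0,0,-1.4],[0,0,0]]]' 25
python3 -m jog '[[-0.15,[0,0,-1],[0,0,0]],[-0.15,[0.5,0.5,-2],[0,0,0]],[-0.15,[1,1,-2],[0,0,0]],[-0.15,[1,1,-2],[0,0,0]]]' 25
python3 - <<'E'
from h import *
s=manip.get_state(); st(s)
c=manip.camera("wrist"); cv2.imwrite("pics/w12.png",c["frame"])
P,W=wristpts(c,s); np.savez("w12p.npz",W=W)
c=manip.camera("top"); cv2.imwrite("pics/t12.png",c["frame"])
E
```

```text
time: 19.9
position: [0.4514, 0.3022, 0.0869]
tool_rot: [0.003, 0.707, -0.707, -0.001]
contact_force: [-0.1, -0.0, 0.4]
finger_gap: 0.0541
time: 20.4
position: [0.4012, 0.2517, 0.1882]
tool_rot: [0.002, 0.707, -0.707, -0.001]
contact_force: [0.1, 0.0, -0.5]
finger_gap: 0.0539
t 20.4 p [0.4012 0.2517 0.1882] F [ 0.1  0.  -0.5] gap 0.0539 j [ 0.48  0.15  1.75 -0.    1.25  2.05]
```

View pics/w12.png

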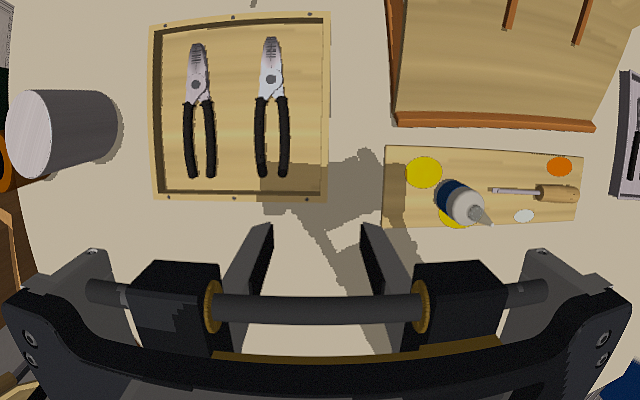

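View pics/t12.png

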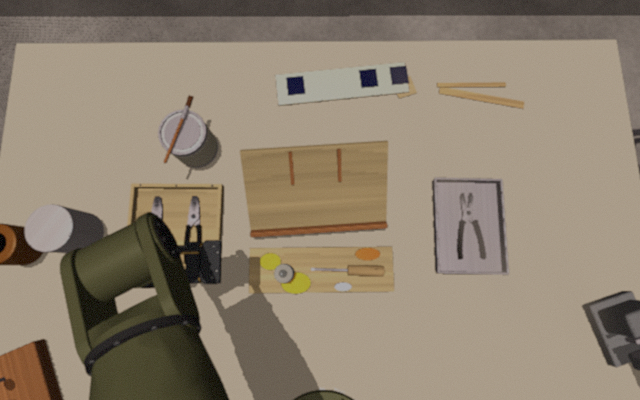

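All three are placed and the bystanders have not moved. The wrist view shows the pivots at (195,89) and (270,83) in the tray. Check the numbers.

Run:
```python
from h import *
W=np.load("w12p.npz")["W"]
for n_,(u,v) in dict(p1=(195,89),tip1=(196,55),h1L=(188,140),h1R=(210,140),e1L=(194,172),e1R=(211,170),p2=(270,83),tip2=(270,50),h2L=(260,140),h2R=(284,140),e2L=(265,170),e2R=(283,170),floor=(230,120),floor2=(310,100),rimL=(153,100),rimR=(326,100),front=(240,197),back=(240,18)).items():
    print(n_,np.median(W[v-1:v+2,u-1:u+2].reshape(-1,3),0).round(4))
W=np.load("w4p.npz")["W"]
for n_,(u,v) in dict(p=(316,128),tipL=(307,95),hL=(297,180),hR=(336,180),eL=(293,218),eR=(341,218),floor=(270,120)).items(): print("pan",n_,np.median(W[v-1:v+2,u-1:u+2].reshape(-1,3),0).round(4))
c0=cv2.imread("pics/top0.png");c1=cv2.imread("pics/t12.png");d=cv2.absdiff(c0,c1).max(-1)
for nm,(u0,u1,v0,v1) in dict(board=(250,392,248,292),tin=(160,215,95,165)).items(): print(nm,(d[v0:v1,u0:u1]>40).sum())
```

```text
p1 [0.5097 0.3912 0.0208]
tip1 [0.5506 0.3909 0.0198]
h1L [0.4502 0.4025 0.0216]
h1R [0.449  0.3746 0.022 ]
e1L [0.411  0.3985 0.0204]
e1R [0.4135 0.3753 0.0216]
p2 [0.5113 0.3026 0.0215]
tip2 [0.5496 0.303  0.0194]
h2L [0.4472 0.3147 0.0218]
h2R [0.4469 0.2875 0.023 ]
e2L [0.4121 0.3104 0.0199]
e2R [0.4124 0.2892 0.0222]
floor [0.4708 0.3529 0.0087]
floor2 [0.4919 0.2586 0.0085]
rimL [0.5014 0.4453 0.0279]
rimR [0.491  0.241  0.0305]
front [0.3828 0.3395 0.0297]
back [0.5879 0.3359 0.0305]
pan p [ 0.5182 -0.3564  0.0169]
pan tipL [ 0.5528 -0.3471  0.0149]
pan hL [ 0.4628 -0.3361  0.0162]
pan hR [ 0.4631 -0.3778  0.0173]
pan eL [ 0.4202 -0.331   0.0172]
pan eR [ 0.4201 -0.384   0.0171]
pan floor [ 0.5269 -0.3065  0.0032]
board 306
tin 0
```

```bash
python3 -c "
from bench import manip
print(manip.job_done())"
```

```text
the job is handed in; nothing more can be done
None
```

All three pairs of pliers are off the rack and laid flat where they belong, and I handed the job in after about 20 s on the robot's clock. The hand-in gives no verdict, so what follows rests on my own checks.

| Pair | Squeeze result | Where it is now |
|---|---|---|
| Right-hand | Held at 57.7 mm across the handles under 55 N, so seized | Repair pan, flat, about 2 mm from the pan's centreline |
| Middle | Closed to 39 mm, so free | Stock tray, left slot, shut |
| Left-hand | Closed to 38 mm, so free | Stock tray, right slot, shut |

**Tray:** By depth measurement, both pivots sit about 25 mm beyond the tray's centre, with the grips about 35 mm in front of it. Grip points are about 28 mm apart and the handles point towards the robot. The handle tops are 13–14 mm above the floor, as they should be for a pair lying flat.

**Pan:** The seized pair's grip points are about 45 mm apart. I measured it just after release; the last overhead picture shows it still lying there.

**Bystanders:** Comparing the overhead pictures from before and after, the paint tin area shows no change. The bottle and screwdriver board area showed about 300 changed pixels. I took these for the arm's shadow, since both objects are at the same pixels and the bottle is still upright.

**What went wrong:** My first fit of the rack's slope came out wrong (50 degrees instead of 35). I corrected it before moving the arm.

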